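Find and wedge the rocking foot of a nozzle head

ROBOT

A 7-joint arm with a two-finger parallel gripper is mounted at the origin on the work surface. World frame = base frame: x ahead of the robot, y to its left, z up, the work surface at z = 0. Lengths are in m, angles in rad, forces in N, time in s.
With the tool pointing down it reaches from about 0.425 to 0.925 m from the base axis. Payload 6.8 kg.
Tool frame: the origin (TCP) lies at the very end of the fingers, on their centre line; the grasp point (between the pads) lies 19 mm behind it; z points along the fingers, y is the line along which they close (so a half turn about z gives the same grasp; the last joint's range is limited). The gripper opens to 85 mm and grips with 20 to 120 N. Pads are 22 mm wide; open, the fingers measure 114 mm over their backs; the gripper's body (76 mm by 85 mm) begins 54 mm behind the grasp point. The pads swing forward as they close: fully open they stand 13 mm farther back than shut.
Start: joints at [-1.294, 0.477, 0.022, 1.555, -0.011, 1.109, -0.083], TCP at [0.253, 0.626, 0.231] pointing down, gripper open.
Joint ranges: [-2.96, 2.96], [-0.34, 2.1], [-1.41, 1.46], [0.24, 2.44], [-1.37, 4.51], [0.17, 1.92], [-2.96, 2.96]. Speed limits (rad/s): [2.39, 2.39, 3.14, 3.14, 3.14, 3.14, 3.14].

INTERFACE

Orientations are given as a unit quaternion [w, x, y, z].
In Python, from station import get_obs, read_camera, hand_in gives the robot as it stands.
- The arm moves only by the tool arm_command, never from a script. Its argument "commands" is one flat list of numbers, 7 for each row, row after row: the shift along the tool's x, y, z in m, then the turn, a rotation vector about the tool's x, y, z in degrees, then the opening, from 0 (shut) to 1 (fully open). In form: [tx, ty, tz, rx, ry, rz, fingers, tx, ty, tz, rx, ry, rz, fingers, ...]. A call has 1 to 8 rows; each row is the pose to reach, as a shift and turn from the pose commanded when the call began, along the tool's axes at that moment; what a row does not reach only later rows make up. A row lasts 1/10 s, in which the tool goes at most 50 mm and 8.59 degrees, less where a joint would pass 70% of its speed; a pose out of reach is approached as far as the arm can. A call with a gripper value outside its range is refused whole. The fingers move at their own pace and stop on an object; "force" is the grip in N (left out, the last holds). Time passes only in rows, so rows that repeat a pose let the fingers close. It gives the time, the measured TCP pose, the force, the opening and the grip force at its end, in the units of the state.
- get_obs(): the state, without advancing time (a new reading comes with each control period).
- read_camera(name): name is "scene" or "top" or "wrist"; returns a dict with "img" (384x512x3 uint8, red, green, blue), "camera_matrix" (3x3 intrinsics, pixels), "pose" (4x4, takes a point from camera to world coordinates). Camera axes: x right, y down, z forward; pixel columns grow to the right and rows downward; lengths in m; the calibration is good to about 2 mm. A picture is of the moment at which its call begins. There is no depth.
- hand_in(): hands the job in; it is judged then, once.
The state is a dict: "t": time; "q": joint angles; "joint_vel": joint speeds; "joint_torque": joint torques, N m; "eef_pos": TCP position; "tool_rot": TCP orientation; "contact_force": force on the tool from outside, world axes, zero at the start; "torque": the same for the moment, N m; "gripper_width": opening from 0.0 (shut) to 1.0 (fully open); "grasp_force": force on a finger pad.
Only numpy, scipy, OpenCV 4.12 (cv2) and the standard library are available. Lean on these libraries where they do the work, as an engineer would, in place of code of your own. Each camera call takes 0.05 s, during which the arm holds its last target. There are 200 camera calls.

TASK

The nozzle head of the bun former rocks on its bed plate. Press its corners down gently, one after another, to find the pair across which it rocks; slide the plastic wedge, thin end first along the plate, under the foot that stands clear, just until it is snug; then press down on that corner or the one across from it again to prove it firm. Do not shove or tip the head, leave the other parts where they lie, and let go at the end.

Things in the scene. Friction and masses are not known exactly. Their poses are not given: they have to be found in the camera images.
- head_centre (a point): nozzle head, about 2 kg, balanced about its middle: a square steel flange, 170 x 170 x 12 mm, on four foot pads, with a round barrel (76 mm wide, 91 mm high) and three black star knobs reaching 70 mm from the middle, 30 mm above the flange. This point: middle of the flange's top face, 28 mm above the bed plate; x, y parallel to the flange's edges, z up
- corner_1 (a point): top face of the flange above the middle of the foot pad at +x +y of the head, 62 mm from the middle along each; axes as head_centre. Each pad is 34 x 34 mm, 12 mm high, domed 0.8 mm underneath, its outer faces 6 mm in from the flange's edges; the flange's underside is 16 mm above the bed plate (give or take the slope, see corner_4)
- corner_2 (a point): the same at -x +y of the head. The pads are not in one plane (unseen): the head rests on two opposite feet and rocks across the other two (which pair varies), of which one touches the plate and one stands 2 to 3 mm clear of it
- corner_3 (a point): the same at -x -y of the head, across from corner_1. Pressing the corner that stands clear takes it down to the plate and the one across from it comes up by as much; the head then stays so until a corner is pressed again. The two feet it rests on do not give when pressed
- corner_4 (a point): the same at +x -y of the head, across from corner_2. The feet were set by hand: the flange itself slopes up to 0.04 rad against the plane of its feet, so how it leans does not tell where it rocks; its top face lies up to 6 mm higher or lower at a corner
- wedge_grip (a point): white plastic taper wedge, 80 mm long along its x, 28 mm wide along its y, 50 g, lying on the bed plate. This point: middle of its grip block (30 mm long, 28 mm wide, 30 mm high), 15 mm above its underside. x points to the thin end: the tip edge is 65 mm from this point along +x; z up
- wedge_tip (a point): middle of the wedge's thin edge, 1 mm above its underside; same axes. 2 mm thick here, thicker by 0.08 mm per mm over 50 mm, 6 mm in front of the grip block: under the pad that stands clear it goes in 15 to 30 mm. Pushing it with 3 to 8 N makes it snug, then it holds by friction; about 12 N begins to shove the head
- bed: flat aluminium bed plate, 400 x 680 mm, 12 mm thick, fixed to the bench; origin at the middle of its underside, its top face 12 mm higher; the head and the wedge stand on it
- plug: bystander: low white plug, 42 mm wide, 26 mm high, on the bed plate; origin under its middle
- collar: bystander: steel collar ring, 68 mm wide, 14 mm high, on the bed plate; origin under its middle
- loose_knob: bystander: black star knob lying head down with its stud up, 40 mm wide, 40 mm high, on the bed plate; origin under its middle
- spanner: bystander: open-ended spanner, 150 mm long, on the bed plate behind the head
- pad_block: bystander: white block, 50 x 70 mm, 55 mm high, on the bench; origin under its middle
- nozzle: bystander: steel nozzle, 52 mm wide, 66 mm high, on the bench; origin under its middle
- small_parts: bystander: steel small-parts tray, 130 x 180 mm, 45 mm high, on the bench; origin under its middle
Mind the look-alikes: they are no part of the job. What is shaped like the part that bears head_centre but yellow is not meant.

How it is judged:
On the way, in this order (a step that is already met when the one before it is completed fails the run):
1. a corner was pressed down with the fingers and the head rocked over (contact force between the fingers and head above 1 N and distance of any of corner_1, corner_2, corner_3, corner_4 from where it was at the start of the episode above 0.0009 m), for 0.05 s.
2. with the wedge snug under a foot, a corner was pressed again ((horizontal distance between wedge_tip and corner_1 below 0.015 m or horizontal distance between wedge_tip and corner_2 below 0.015 m or horizontal distance between wedge_tip and corner_3 below 0.015 m or horizontal distance between wedge_tip and corner_4 below 0.015 m) and z of wedge_tip in the frame of head_centre below -0.018 m and contact force between wedge and head above 0.3 N and contact force between the fingers and head above 2 N), for 0.1 s.
At the end, for the whole second after the job is handed in: the wedge lies flat on the bed plate with its tip within 15 mm of a foot's middle, under the head, and carries more than 0.3 N of the head; the head stands within 10 mm of where it began, at rest and let go ((horizontal distance between wedge_tip and corner_1 below 0.015 m or horizontal distance between wedge_tip and corner_2 below 0.015 m or horizontal distance between wedge_tip and corner_3 below 0.015 m or horizontal distance between wedge_tip and corner_4 below 0.015 m) and z of wedge_tip in the frame of head_centre below -0.018 m and contact force between wedge and head above 0.3 N and angle between wedge_tip's own z axis and vertical below 0.05 rad and distance of head_centre from where it was at the start of the episode below 0.01 m and linear speed of head below 0.01 m/s); the robot touches nothing.
It fails at once if the head is pressed or pushed with more than 35 N (contact force between the fingers and head above 35 N).
It fails at once if the head is shoved, tipped or lifted more than 10 mm (distance of any of corner_1, corner_2, corner_3, corner_4 from where it was at the start of the episode above 0.01 m).
It fails at once if another part is moved more than 25 mm (distance of any of plug, collar, loose_knob, spanner, pad_block, nozzle, small_parts from where it was at the start of the episode above 0.025 m).
It also fails if it takes over 72 s, if anything falls off the work surface, if the arm or the gripper's body presses on something with over 40 N, if the wrist force passes 120 N, or if a joint passes its speed limit or range.

## Working session

There is one attempt and no reset: what is moved stays moved. The work goes in short steps, Python scripts to look and compute and a tool call to move; the robot and the scene stay as the last step left them, time stands still between calls to the robot, and variables do not carry over. Pictures are saved under pics/ and viewed, at most 10 in all, crops included, and the job is handed in when it is done.

Besides the shell and the picture viewer there is one more tool, called after "Emit:" as name(argument=value, ...) on one line, values as JSON. arm_command: Moves the arm, as the interface text tells. Its arguments: {"type":"object","properties":{"commands":{"type":"array","items":{"type":"number"}},"force":{"type":"number"}},"required":["commands"]}

```bash
mkdir -p pics; ls; python3 - <<'E'
from station import *
import cv2,numpy as np
o=get_obs();print({k:np.round(v,4).tolist() for k,v in o.items()})
for n in("scene","top"):
    c=read_camera(n);cv2.imwrite(f"pics/{n}0.png",c["img"][:,:,::-1]);np.savez(n+"0.npz",**c)
    print(n,c["camera_matrix"].round(1).tolist(),c["pose"].round(4).tolist())
a=cv2.imread("pics/top0.png");cv2.imwrite("pics/top0b.png",cv2.resize(a,(800,600),interpolation=cv2.INTER_CUBIC))
E
```

```text
pics
{'t': 0.0, 'q': [-1.2941, 0.4778, 0.0223, 1.5565, -0.0115, 1.1093, -0.0831], 'joint_vel': [-0.001, -0.001, -0.0001, 0.0004, -0.0007, -0.0016, -0.0015], 'joint_torque': [0.0002, -59.6462, 1.6076, -28.1197, 0.0124, 0.0092, 0.0], 'eef_pos': [0.2532, 0.6251, 0.2303], 'tool_rot': [-0.0001, 0.1912, 0.9815, -0.0009], 'contact_force': [-0.0949, 0.1978, 0.2685], 'torque': [0.0359, -0.0153, -0.0012], 'grasp_force': 0.0, 'gripper_width': 1.0025}
scene [[477.0, 0.0, 253.8], [0.0, 477.0, 193.2], [0.0, 0.0, 1.0]] [[0.8515, 0.4369, -0.2901, 0.8567], [0.5244, -0.7014, 0.4828, -0.6707], [0.0075, -0.5632, -0.8263, 1.1644], [0.0, 0.0, 0.0, 1.0]]
top [[386.6, 0.0, 251.7], [0.0, 386.6, 194.2], [0.0, 0.0, 1.0]] [[-0.0054, -0.9974, 0.0718, 0.3999], [-0.9997, 0.0038, -0.0224, -0.0107], [0.022, -0.0719, -0.9972, 1.1956], [0.0, 0.0, 0.0, 1.0]]
```

View pics/top0b.png

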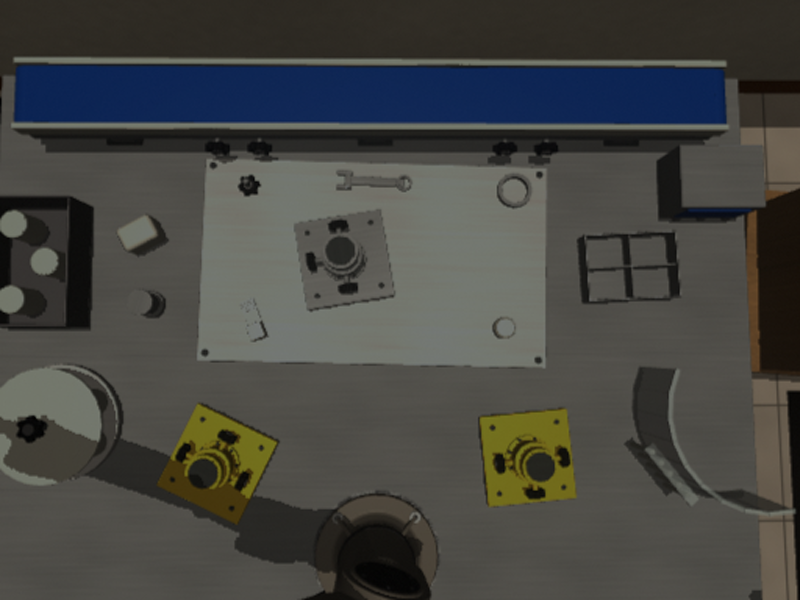

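View pics/scene0.png

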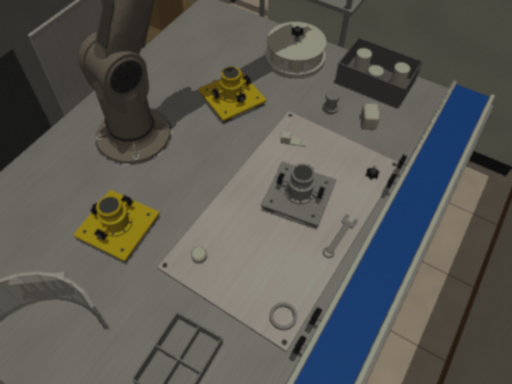

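The top view shows the grey head at (345,260) and the yellow look-alikes at (220,465) and (528,458). Only the grey one stands on the bed plate and fits the description. The wedge is at (255,320), with its block at the lower end. I'll confirm both in an enlarged crop.

```bash
python3 - <<'E'
import cv2,numpy as np
a=cv2.imread("pics/top0.png")[128:228,134:264]
a=np.clip(a.astype(float)*1.5,0,255).astype(np.uint8)
cv2.imwrite("pics/top0c.png",cv2.resize(a,None,fx=6,fy=6,interpolation=cv2.INTER_CUBIC))
E
```

```text
(no output)
```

View pics/top0c.png

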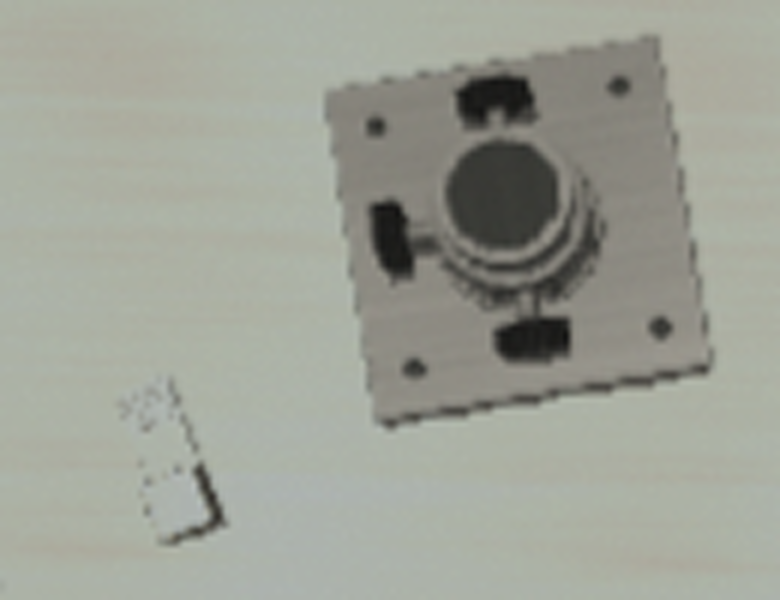

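```bash
cat > h.py <<'E'
import numpy as np
def pt(c,u,v,z):
    K=c["camera_matrix"];P=c["pose"]
    d=P[:3,:3]@np.linalg.solve(K,[u,v,1.]);o=P[:3,3]
    return o+d*(z-o[2])/d[2]
E
python3 - <<'E'
from h import *
c=np.load("top0.npz")
f=lambda u,v,z:pt(c,(u+.5)/6-.5+134,(v+.5)/6-.5+128,z)
D=[f(*p,.04) for p in[(376,126),(620,86),(661,327),(415,368)]]
F=[f(*p,.04) for p in[(325,92),(657,38),(710,362),(378,415)]]
print(np.round(D,4),np.mean(D,0).round(4),np.mean(F,0).round(4))
for i in range(4):
  e=D[(i+1)%4]-D[i];print(np.linalg.norm(e),np.degrees(np.arctan2(e[1],e[0])))
B=[f(*p,.042) for p in[(145,483),(195,467),(215,527),(162,543)]];print(np.round(B,4),np.mean(B,0))
T=[f(*p,.014) for p in[(118,403),(172,378)]];print(np.round(T,4),np.mean(T,0))
d=np.mean(T,0)-np.mean(B,0);print(d,np.degrees(np.arctan2(d[1],d[0])))
E
```

```text
[[ 0.6214  0.1298  0.04  ]
 [ 0.6417  0.0073  0.04  ]
 [ 0.5195 -0.0129  0.04  ]
 [ 0.4994  0.1099  0.04  ]] [0.5705 0.0585 0.04  ] [0.5707 0.0587 0.04  ]
0.12418792113965776 -80.62006783904717
0.12378518755472412 -170.61722845510266
0.12436901003176407 99.32818867091873
0.12367299415636711 9.29890191555194
[[0.4426 0.2427 0.042 ]
 [0.4504 0.2181 0.042 ]
 [0.4206 0.208  0.042 ]
 [0.4129 0.234  0.042 ]] [0.4316172  0.22570405 0.042     ]
[[0.4843 0.263  0.014 ]
 [0.4969 0.2358 0.014 ]] [0.49061457 0.24939316 0.014     ]
[ 0.05899737  0.02368911 -0.028     ] 21.876853644687486
```

```bash
cat >> h.py <<'E'
from scipy.spatial.transform import Rotation as R
def rot(yaw): # tool down, tool y axis at yaw (deg)
    y=np.array([np.cos(np.radians(yaw)),np.sin(np.radians(yaw)),0]);z=np.array([0,0,-1.]);return R.from_matrix(np.c_[np.cross(y,z),y,z])
def rel(o,p,yaw):
    q=o["tool_rot"];r=R.from_quat([q[1],q[2],q[3],q[0]])
    print("yaw now",np.degrees(np.arctan2(*r.as_matrix()[[1,0],1])).round(2),"shift",r.inv().apply(np.array(p)-o["eef_pos"]).round(4),"turn",np.degrees((r.inv()*rot(yaw)).as_rotvec()).round(2))
E
python3 - <<'E'
from h import *;from station import *
rel(get_obs(),[.4994,.1099,.1],54.3)
E
```

```text
yaw now 67.95 shift [-0.4216 -0.385   0.1311] turn [-0.09  0.02 13.65]
```

Emit:
arm_command(commands=[-0.03,-0.03,0,0,0,2,0,-0.06,-0.055,0,0,0,4,0,-0.095,-0.087,0,0,0,8,0,-0.13,-0.119,0,0,0,13.6,0,-0.165,-0.151,0,0,0,13.6,0,-0.2,-0.183,0.01,0,0,13.6,0,-0.235,-0.215,0.02,0,0,13.6,0,-0.27,-0.247,0.03,0,0,13.6,0], force=40)

```text
t: 0.9
eef_pos: [0.4113, 0.2934, 0.2009]
tool_rot: [0.0, 0.306, 0.952, 0.0]
contact_force: [1.5, -0.1, -1.0]
gripper_width: 0.002
grasp_force: 0.0
```

```bash
python3 - <<'E'
from h import *;from station import *
rel(get_obs(),[.4994,.1099,.055],54.3)
E
```

```text
yaw now 54.36 shift [-0.1786 -0.0978  0.1459] turn [ 0.01 -0.    0.06]
```

Emit:
arm_command(commands=[-0.04,-0.022,0.02,0,0,0,0,-0.08,-0.044,0.045,0,0,0,0,-0.12,-0.066,0.07,0,0,0,0,-0.15,-0.083,0.1,0,0,0,0,-0.1785,-0.0978,0.13,0,0,0,0,-0.1785,-0.0978,0.146,0,0,0,0,-0.1785,-0.0978,0.146,0,0,0,0,-0.1785,-0.0978,0.146,0,0,0,0])

```text
t: 1.7
eef_pos: [0.4987, 0.1123, 0.0554]
tool_rot: [-0.0, 0.306, 0.952, -0.0]
contact_force: [0.3, 0.5, 0.5]
gripper_width: -0.001
grasp_force: 0.0
```

```bash
python3 - <<'E'
from h import *;from station import *
import cv2
o=get_obs();print(o["eef_pos"],o["contact_force"])
w=read_camera("wrist");np.savez("w1.npz",**w);print(w["pose"].round(3).tolist(),w["camera_matrix"].round(1).tolist())
cv2.imwrite("pics/w1.png",cv2.convertScaleAbs(w["img"][:,:,::-1],alpha=1.4))
E
```

```text
[0.49873685 0.11234115 0.05536476] [0.28386907 0.50838093 0.50639565]
[[0.583, 0.781, 0.224, 0.441], [0.813, -0.56, -0.161, 0.154], [-0.0, 0.275, -0.961, 0.199], [0.0, 0.0, 0.0, 1.0]] [[302.1, 0.0, 258.4], [0.0, 302.1, 188.9], [0.0, 0.0, 1.0]]
```

View pics/w1.png

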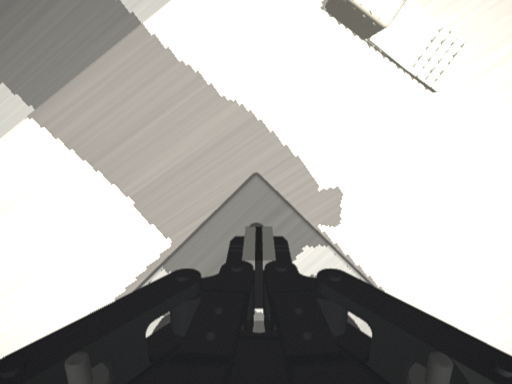

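The fingertips stand right over the near-left hole at (257,225), and the wedge shows at the upper right. I'll press slowly.

Emit:
arm_command(commands=[0,0,0.003,0,0,0,0,0,0,0.006,0,0,0,0,0,0,0.008,0,0,0,0,0,0,0.01,0,0,0,0,0,0,0.011,0,0,0,0,0,0,0.0115,0,0,0,0,0,0,0.012,0,0,0,0,0,0,0.012,0,0,0,0])

```text
t: 2.55
eef_pos: [0.499, 0.1118, 0.0433]
tool_rot: [0.0, 0.306, 0.952, -0.0]
contact_force: [-0.5, 0.3, 0.1]
gripper_width: -0.001
grasp_force: 0.0
```

Emit:
arm_command(commands=[0,0,0.0005,0,0,0,0,0,0,0.001,0,0,0,0,0,0,0.0015,0,0,0,0,0,0,0.002,0,0,0,0,0,0,0.0025,0,0,0,0,0,0,0.003,0,0,0,0])

```text
t: 3.15
eef_pos: [0.4989, 0.1119, 0.0403]
tool_rot: [-0.0, 0.306, 0.952, 0.0]
contact_force: [0.2, 0.5, -0.3]
gripper_width: -0.005
grasp_force: 0.0
```

Emit:
arm_command(commands=[0,0,0.0005,0,0,0,0,0,0,0.001,0,0,0,0,0,0,0.0015,0,0,0,0,0,0,0.002,0,0,0,0,0,0,0.0025,0,0,0,0,0,0,0.003,0,0,0,0])

```text
t: 3.75
eef_pos: [0.4991, 0.1121, 0.0383]
tool_rot: [-0.0, 0.306, 0.952, 0.0]
contact_force: [-5.7, -0.5, 17.3]
gripper_width: -0.002
grasp_force: 8.8
```

Emit:
arm_command(commands=[0,0,-0.005,0,0,0,0,0,0,-0.045,0,0,0,0,0,0,-0.095,0,0,0,0,0,0,-0.115,0,0,0,0,0,0,-0.115,0,0,0,0])

```text
t: 4.25
eef_pos: [0.5012, 0.1125, 0.1556]
tool_rot: [0.003, 0.306, 0.952, 0.002]
contact_force: [0.5, -0.1, -0.0]
gripper_width: -0.0
grasp_force: 0.0
```

```bash
cat >> h.py <<'E'
def ecc(a,b,box):
    import cv2
    x0,y0,x1,y1=box;g=lambda i:cv2.cvtColor(i,cv2.COLOR_RGB2GRAY)[y0:y1,x0:x1].astype(np.float32)
    try:
        c,M=cv2.findTransformECC(g(a),g(b),np.eye(2,3,dtype=np.float32),cv2.MOTION_TRANSLATION,(3,200,1e-7),None,3)
        return c,M[:,2]
    except Exception as e: return str(e)[:40]
E
python3 - <<'E'
from h import *;from station import *
import cv2
o=get_obs()
s=read_camera("scene");t=read_camera("top");np.savez("s1.npz",**s);np.savez("t1.npz",**t)
print("scene barrel",ecc(np.load("scene0.npz")["img"],s["img"],(285,160,320,185)),"ctrl plug",ecc(np.load("scene0.npz")["img"],s["img"],(360,160,385,185)), ecc(np.load("scene0.npz")["img"],s["img"],(320,205,360,260)))
print("top", ecc(np.load("top0.npz")["img"],t["img"],(200,145,235,175)))
cv2.imwrite("pics/s1.png",np.vstack([s["img"][120:260,220:400,::-1],np.load("scene0.npz")["img"][120:260,220:400,::-1]]).repeat(2,0).repeat(2,1))
print(o["eef_pos"],o["contact_force"])
rel(o,[.6417,.0073,.12],54.3)
E
```

```text
scene barrel (0.926588165182354, array([ 0.166996  , -0.12657759], dtype=float32)) ctrl plug (0.9999661991585972, array([-0.01139558,  0.00288205], dtype=float32)) (0.9997380643095719, array([ 0.00187189, -0.00875696], dtype=float32))
top (0.7435417937242261, array([ 0.867377 , -0.2616171], dtype=float32))
[0.50124329 0.11247779 0.15558607] [ 0.53921881 -0.12489655 -0.02592591]
yaw now 54.34 shift [-0.1753 -0.0038  0.0362] turn [0.34 0.2  0.04]
```

View pics/s1.png

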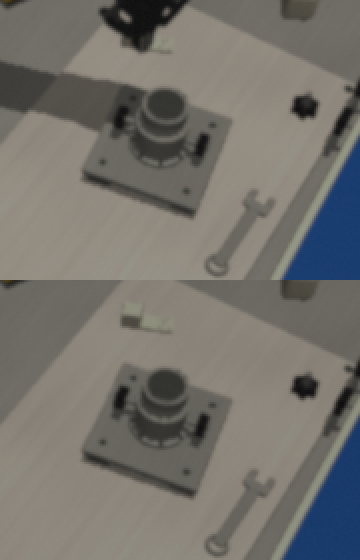

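```bash
python3 - <<'E'
from h import *
a=np.load("scene0.npz")["img"];b=np.load("s1.npz")["img"]
for n,x,y in(("A",332,180),("B",315,224),("C",264,205)):print(n,ecc(a,b,(x-13,y-11,x+13,y+11)))
E
```

```text
A (0.9914339362204846, array([-0.16160208, -0.07196205], dtype=float32))
B (0.9830353490014025, array([-0.083914  , -0.17486262], dtype=float32))
C (0.9987182087670676, array([ 0.00238534, -0.02175984], dtype=float32))
```

Emit:
arm_command(commands=[-0.04,-0.001,0.0,0,0,0,0,-0.08,-0.002,0,0,0,0,0,-0.12,-0.003,0,0,0,0,0,-0.15,-0.0035,0.03,0,0,0,0,-0.175,-0.0035,0.07,0,0,0,0,-0.175,-0.0035,0.1,0,0,0,0,-0.175,-0.0035,0.105,0,0,0,0,-0.175,-0.0035,0.105,0,0,0,0])

```text
t: 5.15
eef_pos: [0.6372, 0.0072, 0.0452]
tool_rot: [-0.002, 0.306, 0.952, -0.001]
contact_force: [0.1, 0.1, 1.2]
gripper_width: -0.002
grasp_force: 0.0
```

Emit:
arm_command(commands=[0,0,0,0,0,0,0,0,0,0,0,0,0,0])

```text
t: 5.35
eef_pos: [0.6401, 0.0076, 0.0491]
tool_rot: [0.001, 0.306, 0.952, 0.001]
contact_force: [1.2, 0.5, 0.4]
gripper_width: 0.002
grasp_force: 0.0
```

```bash
python3 - <<'E'
from h import *;from station import *
o=get_obs();print(o["contact_force"],o["eef_pos"])
rel(o,[.6417,.0073,.044],54.3)
E
```

```text
[1.21063647 0.45077721 0.36629477] [0.64006951 0.0076459  0.04905625]
yaw now 54.39 shift [-0.0015  0.0007  0.0051] turn [0.12 0.1  0.09]
```

Emit:
arm_command(commands=[0,0,0.001,0,0,0,0,0,0,0.002,0,0,0,0,0,0,0.0025,0,0,0,0,0,0,0.003,0,0,0,0,0,0,0.0035,0,0,0,0,0,0,0.004,0,0,0,0])

```text
t: 5.95
eef_pos: [0.6391, 0.007, 0.0432]
tool_rot: [-0.0, 0.306, 0.952, -0.0]
contact_force: [-0.1, -1.0, -0.6]
gripper_width: 0.003
grasp_force: 0.0
```

Emit:
arm_command(commands=[0,0,0.0005,0,0,0,0,0,0,0.001,0,0,0,0,0,0,0.0015,0,0,0,0,0,0,0.0015,0,0,0,0])

```text
t: 6.35
eef_pos: [0.639, 0.007, 0.0417]
tool_rot: [-0.0, 0.306, 0.952, -0.0]
contact_force: [0.3, 0.4, -0.1]
gripper_width: 0.002
grasp_force: 0.0
```

Emit:
arm_command(commands=[0,0,0.0005,0,0,0,0,0,0,0.001,0,0,0,0,0,0,0.0015,0,0,0,0,0,0,0.0015,0,0,0,0])

```text
t: 6.75
eef_pos: [0.6391, 0.007, 0.0402]
tool_rot: [-0.0, 0.306, 0.952, -0.0]
contact_force: [-0.4, 0.3, 1.2]
gripper_width: -0.002
grasp_force: 0.0
```

Emit:
arm_command(commands=[0,0,0.0005,0,0,0,0,0,0,0.0005,0,0,0,0])

```text
t: 6.95
eef_pos: [0.6391, 0.007, 0.0397]
tool_rot: [-0.0, 0.306, 0.952, -0.0]
contact_force: [1.1, -0.1, 0.2]
gripper_width: -0.002
grasp_force: 0.0
```

Emit:
arm_command(commands=[0,0,0.0005,0,0,0,0,0,0,0.0005,0,0,0,0])

```text
t: 7.15
eef_pos: [0.6392, 0.0071, 0.0393]
tool_rot: [0.0, 0.306, 0.952, 0.0]
contact_force: [0.4, -1.0, 0.4]
gripper_width: -0.002
grasp_force: 0.1
```

Emit:
arm_command(commands=[0,0,0.0005,0,0,0,0,0,0,0.0005,0,0,0,0])

```text
t: 7.35
eef_pos: [0.6392, 0.007, 0.039]
tool_rot: [0.0, 0.306, 0.952, 0.0]
contact_force: [-0.7, -0.5, 1.8]
gripper_width: 0.0
grasp_force: 1.0
```

Emit:
arm_command(commands=[0,0,0.0005,0,0,0,0,0,0,0.0005,0,0,0,0])

```text
t: 7.55
eef_pos: [0.6392, 0.007, 0.0387]
tool_rot: [0.0, 0.306, 0.952, 0.0]
contact_force: [-1.2, -0.2, 4.8]
gripper_width: -0.003
grasp_force: 2.4
```

Emit:
arm_command(commands=[0,0,0.0004,0,0,0,0,0,0,0.0004,0,0,0,0])

```text
t: 7.75
eef_pos: [0.6394, 0.007, 0.0385]
tool_rot: [0.0, 0.306, 0.952, 0.0]
contact_force: [-1.6, -0.2, 6.6]
gripper_width: 0.0
grasp_force: 3.3
```

```bash
python3 - <<'E'
from h import *;from station import *
s=read_camera("scene")["img"];a=np.load("scene0.npz")["img"];o=get_obs();print(o["contact_force"],o["grasp_force"],o["eef_pos"])
for n,x,y in(("A",332,180),("B",315,224),("C",264,205)):print(n,ecc(a,s,(x-13,y-11,x+13,y+11)))
E
```

```text
[-1.14833802 -0.33138458  5.61977992] 3.279779275430883 [0.63933667 0.00700312 0.03853769]
A OpenCV(4.12.0) /io/opencv/modules/video/
B (0.696939680016691, array([-0.5086899,  1.2190771], dtype=float32))
C (0.6494736454084024, array([-2.855992 , -2.6579587], dtype=float32))
```

Emit:
arm_command(commands=[0,0,0.0005,0,0,0,0,0,0,0.0005,0,0,0,0])

```text
t: 8.0
eef_pos: [0.6393, 0.007, 0.0383]
tool_rot: [0.0, 0.306, 0.952, 0.0]
contact_force: [-2.9, -0.3, 9.4]
gripper_width: -0.002
grasp_force: 4.5
```

Emit:
arm_command(commands=[0,0,0.0005,0,0,0,0,0,0,0.0005,0,0,0,0])

```text
t: 8.2
eef_pos: [0.6394, 0.007, 0.0382]
tool_rot: [0.0, 0.306, 0.952, 0.0]
contact_force: [-3.6, 0.6, 11.7]
gripper_width: 0.004
grasp_force: 5.9
```

```bash
python3 - <<'E'
from h import *;from station import *
o=get_obs()
rel(o,[.5195,-.0129,.049],54.3)
E
```

```text
yaw now 54.34 shift [ 0.0858 -0.0861 -0.0109] turn [0.04 0.01 0.04]
```

Emit:
arm_command(commands=[0,0,-0.01,0,0,0,0,0.005,-0.005,-0.035,0,0,0,0,0.03,-0.03,-0.037,0,0,0,0,0.06,-0.06,-0.037,0,0,0,0,0.0855,-0.086,-0.035,0,0,0,0,0.0855,-0.086,-0.015,0,0,0,0,0.0855,-0.086,-0.014,0,0,0,0,0.0855,-0.086,-0.013,0,0,0,0])

```text
t: 9.0
eef_pos: [0.517, -0.0164, 0.05]
tool_rot: [-0.002, 0.308, 0.952, -0.002]
contact_force: [-11.7, -9.8, 16.3]
gripper_width: 0.0
grasp_force: 0.0
```

Emit:
arm_command(commands=[0,0,0,0,0,0,0,0,0,0.001,0,0,0,0,0,0,0.0015,0,0,0,0,0,0,0.002,0,0,0,0,0,0,0.0025,0,0,0,0,0,0,0.003,0,0,0,0,0,0,0.003,0,0,0,0])

```text
t: 9.7
eef_pos: [0.5177, -0.0166, 0.0491]
tool_rot: [-0.001, 0.308, 0.951, -0.001]
contact_force: [-18.9, -10.6, 33.1]
gripper_width: 0.005
grasp_force: 0.0
```

Emit:
arm_command(commands=[0,0,-0.01,0,0,0,0,0,0,-0.04,0,0,0,0,0,0,-0.09,0,0,0,0,0,0,-0.11,0,0,0,0,0,0,-0.11,0,0,0,0])

```text
t: 10.2
eef_pos: [0.5223, -0.0127, 0.1604]
tool_rot: [0.003, 0.306, 0.952, 0.002]
contact_force: [-0.1, 0.5, -0.3]
gripper_width: 0.001
grasp_force: 0.0
```

```bash
python3 - <<'E'
from h import *;from station import *
import cv2
s=read_camera("top");a=np.load("top0.npz")["img"];o=get_obs();print(o["contact_force"],o["grasp_force"],o["eef_pos"],o["q"].round(2) if hasattr(o["q"],"round") else o["q"])
np.savez("t2.npz",**s)
m=lambda i:cv2.resize(cv2.convertScaleAbs(i[128:228,134:264,::-1],alpha=1.5),None,fx=6,fy=6,interpolation=cv2.INTER_CUBIC)
cv2.imwrite("pics/t2.png",m(s["img"]))
g=s["img"]
for n,u,v in(("A",376,126),("B",620,86),("C",661,327),("D",415,368)):
  x=int(u/6+134);y=int(v/6+128);print(n,ecc(a,g,(x-6,y-6,x+7,y+7)))
E
```

```text
[ 0.01013004  0.93885853 -0.32950689] 0.0 [ 0.52087145 -0.01261687  0.15847025] [-0.36  0.32  0.32  2.01 -0.14  0.83  0.99]
A OpenCV(4.12.0) /io/opencv/modules/video/
B OpenCV(4.12.0) /io/opencv/modules/video/
C OpenCV(4.12.0) /io/opencv/modules/video/
D (0.9820297673781536, array([-0.7083824 ,  0.45070207], dtype=float32))
```

View pics/t2.png

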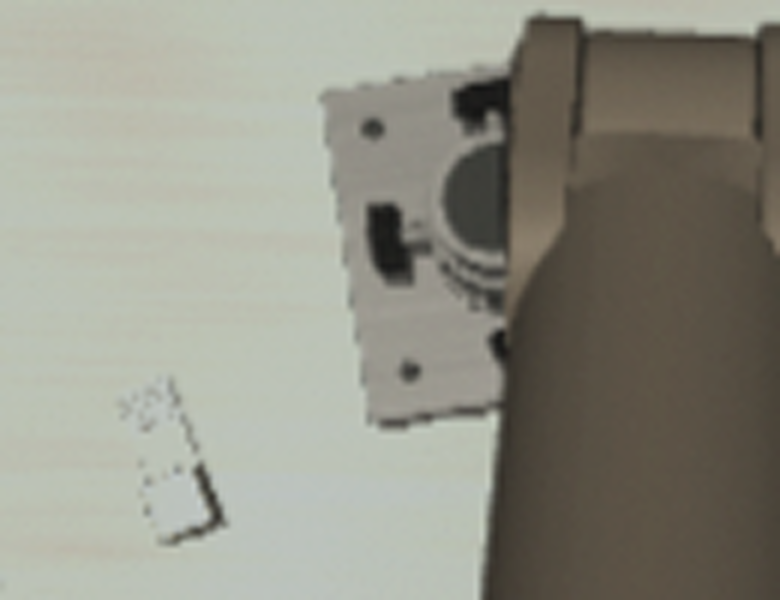

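Emit:
arm_command(commands=[0,0,0,0,0,-8,0,0,0,0,0,0,-16,0,0,0,0,0,0,-24,0,0,0,0,0,0,-32,0,0,0,0,0,0,-40,0,0,0,0,0,0,-48,0,0,0,0,0,0,-56,0,0,0,0,0,0,-64,0])

```text
t: 11.05
eef_pos: [0.5186, -0.0128, 0.1553]
tool_rot: [-0.001, -0.248, 0.969, 0.0]
contact_force: [0.6, 0.6, 0.1]
gripper_width: 0.0
grasp_force: 0.0
```

Emit:
arm_command(commands=[0,0,0,0,0,-8,0,0,0,0,0,0,-16,0,0,0,0,0,0,-24,0,0,0,0,0,0,-26,0,0,0,0,0,0,-26,0])

```text
t: 11.55
eef_pos: [0.5186, -0.0129, 0.1554]
tool_rot: [-0.001, -0.457, 0.89, 0.001]
contact_force: [-0.0, 0.3, 0.4]
gripper_width: -0.001
grasp_force: 0.0
```

```bash
python3 - <<'E'
from h import *;from station import *
o=get_obs();print(o["q"],o["eef_pos"])
rel(o,[.5183,-.0109,.049],144.3)
E
```

```text
[-9.36476004e-02  3.15354055e-01 -1.66585138e-03  1.99857294e+00
  8.72172371e-05  8.30317708e-01  2.42436775e+00] [ 0.51864654 -0.01294497  0.15541631]
yaw now 144.37 shift [-0.0016  0.0012  0.1064] turn [ 0.13 -0.08  0.07]
```

Emit:
arm_command(commands=[-0.001,0.001,0.04,0,0,0,0,-0.001,0.001,0.08,0,0,0,0,-0.001,0.001,0.095,0,0,0,0,-0.001,0.001,0.1,0,0,0,0,-0.001,0.001,0.103,0,0,0,0,-0.001,0.001,0.105,0,0,0,0,-0.001,0.001,0.105,0,0,0,0])

```text
t: 12.25
eef_pos: [0.5199, -0.0116, 0.0525]
tool_rot: [0.001, -0.457, 0.89, -0.0]
contact_force: [0.2, 0.9, -0.5]
gripper_width: 0.001
grasp_force: 0.0
```

Emit:
arm_command(commands=[0,0,0.0015,0,0,0,0,0,0,0.003,0,0,0,0,0,0,0.004,0,0,0,0,0,0,0.005,0,0,0,0,0,0,0.0055,0,0,0,0,0,0,0.006,0,0,0,0,0,0,0.006,0,0,0,0])

```text
t: 12.95
eef_pos: [0.5193, -0.0116, 0.0458]
tool_rot: [-0.0, -0.457, 0.89, 0.0]
contact_force: [-0.4, 0.3, -0.5]
gripper_width: 0.001
grasp_force: 0.0
```

Emit:
arm_command(commands=[0,0,0.0005,0,0,0,0,0,0,0.001,0,0,0,0,0,0,0.001,0,0,0,0])

```text
t: 13.25
eef_pos: [0.5192, -0.0116, 0.0448]
tool_rot: [-0.0, -0.457, 0.89, 0.0]
contact_force: [0.8, 0.1, 0.2]
gripper_width: 0.005
grasp_force: 0.0
```

Emit:
arm_command(commands=[0,0,0.0005,0,0,0,0,0,0,0.001,0,0,0,0,0,0,0.001,0,0,0,0])

```text
t: 13.55
eef_pos: [0.5193, -0.0116, 0.0438]
tool_rot: [-0.0, -0.457, 0.89, 0.0]
contact_force: [0.5, 0.4, -0.4]
gripper_width: 0.002
grasp_force: 0.0
```

Emit:
arm_command(commands=[0,0,0.0005,0,0,0,0,0,0,0.001,0,0,0,0,0,0,0.001,0,0,0,0])

```text
t: 13.85
eef_pos: [0.5192, -0.0116, 0.0428]
tool_rot: [-0.0, -0.457, 0.89, 0.0]
contact_force: [-0.1, -0.3, 0.1]
gripper_width: 0.003
grasp_force: 0.0
```

Emit:
arm_command(commands=[0,0,0.0005,0,0,0,0,0,0,0.001,0,0,0,0,0,0,0.001,0,0,0,0])

```text
t: 14.15
eef_pos: [0.5196, -0.0118, 0.0422]
tool_rot: [0.0, -0.457, 0.89, -0.0]
contact_force: [-0.5, -0.4, 3.8]
gripper_width: 0.003
grasp_force: 1.8
```

Emit:
arm_command(commands=[0,0,0.0005,0,0,0,0,0,0,0.001,0,0,0,0,0,0,0.001,0,0,0,0])

```text
t: 14.45
eef_pos: [0.5197, -0.0118, 0.0417]
tool_rot: [0.0, -0.457, 0.89, -0.0]
contact_force: [-2.3, -0.2, 11.4]
gripper_width: -0.001
grasp_force: 5.2
```

Emit:
arm_command(commands=[0,0,0.0005,0,0,0,0,0,0,0.001,0,0,0,0,0,0,0.001,0,0,0,0])

```text
t: 14.75
eef_pos: [0.5198, -0.0119, 0.0412]
tool_rot: [0.0, -0.457, 0.89, -0.0]
contact_force: [-3.8, -0.9, 16.3]
gripper_width: -0.002
grasp_force: 8.6
```

Emit:
arm_command(commands=[0,0,-0.01,0,0,0,0,0,0,-0.055,0,0,0,0,0,0,-0.105,0,0,0,0,-0.02,0,-0.125,0,0,0,0,-0.065,0,-0.125,0,0,0,0,-0.115,0,-0.125,0,0,0,0,-0.16,0,-0.115,0,0,0,0,-0.175,0,-0.1,0,0,0,0])

```text
t: 15.55
eef_pos: [0.6236, 0.1369, 0.1406]
tool_rot: [0.002, -0.459, 0.888, 0.001]
contact_force: [-0.2, 0.2, -0.4]
gripper_width: -0.001
grasp_force: 0.0
```

```bash
python3 - <<'E'
from h import *;from station import *
o=get_obs();print(o["contact_force"],o["eef_pos"])
rel(o,[.6202,.1316,.049],144.3)
E
```

```text
[-0.20658545  0.2317673  -0.35604385] [0.62364202 0.1368683  0.14059046]
yaw now 144.66 shift [ 0.0068 -0.0002  0.0916] turn [-0.03  0.3   0.36]
```

Emit:
arm_command(commands=[0.0,0,0.03,0,0,0,0,0.0,0,0.065,0,0,0,0,0.0,0,0.085,0,0,0,0,0.0,0,0.091,0,0,0,0,0,0,0.094,0,0,0,0,0,0,0.096,0,0,0,0,0,0,0.096,0,0,0,0])

```text
t: 16.25
eef_pos: [0.622, 0.1308, 0.045]
tool_rot: [0.001, -0.457, 0.89, -0.0]
contact_force: [0.4, -1.4, 0.3]
gripper_width: -0.004
grasp_force: 0.0
```

Emit:
arm_command(commands=[0,0,0.001,0,0,0,0,0,0,0.002,0,0,0,0,0,0,0.0025,0,0,0,0,0,0,0.003,0,0,0,0,0,0,0.003,0,0,0,0])

```text
t: 16.75
eef_pos: [0.6212, 0.1306, 0.0409]
tool_rot: [-0.0, -0.457, 0.89, 0.0]
contact_force: [0.3, 0.1, 0.5]
gripper_width: -0.003
grasp_force: 0.0
```

Emit:
arm_command(commands=[0,0,0.0005,0,0,0,0,0,0,0.001,0,0,0,0,0,0,0.0015,0,0,0,0,0,0,0.0015,0,0,0,0])

```text
t: 17.15
eef_pos: [0.6212, 0.1306, 0.0393]
tool_rot: [-0.0, -0.457, 0.89, 0.0]
contact_force: [0.1, 0.2, -0.8]
gripper_width: 0.003
grasp_force: 0.0
```

Emit:
arm_command(commands=[0,0,0.0005,0,0,0,0,0,0,0.001,0,0,0,0,0,0,0.0015,0,0,0,0,0,0,0.0015,0,0,0,0])

```text
t: 17.55
eef_pos: [0.6215, 0.1305, 0.0381]
tool_rot: [0.0, -0.457, 0.89, -0.0]
contact_force: [-1.0, 0.6, 2.7]
gripper_width: -0.003
grasp_force: 1.0
```

Emit:
arm_command(commands=[0,0,0.0005,0,0,0,0,0,0,0.001,0,0,0,0,0,0,0.001,0,0,0,0])

```text
t: 17.85
eef_pos: [0.6215, 0.1305, 0.0377]
tool_rot: [0.0, -0.457, 0.89, -0.0]
contact_force: [-1.6, -0.8, 8.3]
gripper_width: -0.001
grasp_force: 3.9
```

B and D together lie about 2.5 mm lower than A and C together. That means B sank freely when I pressed it: A and C are the resting feet, B–D is the rocking pair, and D should now stand clear. I'll fetch the wedge and check D on the way.

```bash
python3 - <<'E'
from h import *;from station import *
o=get_obs()
rel(o,[.4316,.2257,.13],112)
E
```

```text
yaw now 144.34 shift [ 0.0334  0.2098 -0.0924] turn [-1.000e-02  2.000e-02  3.234e+01]
```

Emit:
arm_command(commands=[0,0,-0.01,0,0,0,0,0,0,-0.05,0,0,0,0,0,0,-0.09,0,0,2,0,0,0.01,0.04,-0.092,0,0,8,0,0.02,0.085,-0.092,0,0,16,1,0.03,0.13,-0.092,0,0,24,1,0.033,0.175,-0.092,0,0,32,1,0.033,0.2,-0.092,0,0,32,1])

```text
$.commands: bad value
```

```bash
python3 - <<'E'
from h import *;from station import *
import cv2
o=get_obs();print(o["eef_pos"])
rel(o,[.4316,.2257,.10],112)
s=read_camera("scene");t=read_camera("top");np.savez("s3.npz",**s);np.savez("t3.npz",**t)
a=np.load("scene0.npz")["img"]
for n,x,y in(("A",332,180),("B",315,224),("C",264,205)):print(n,ecc(a,s["img"],(x-13,y-11,x+13,y+11)))
a=np.load("top0.npz")["img"]
for n,u,v in(("A",376,126),("B",620,86),("C",661,327),("D",415,368)):
  x=int(u/6+134);y=int(v/6+128);print(n,ecc(a,t["img"],(x-8,y-8,x+9,y+9)))
m=cv2.resize(cv2.convertScaleAbs(t["img"][128:228,134:264,::-1],alpha=1.5),None,fx=3,fy=3,interpolation=cv2.INTER_CUBIC)
w=read_camera("wrist");np.savez("w3.npz",**w)
m2=cv2.convertScaleAbs(w["img"][:,:,::-1],alpha=.8)
c=np.zeros((384,390+410,3),np.uint8);c[:300,:390]=m;c[:,390:]=cv2.resize(m2,(410,308)) [:384] if 0 else cv2.copyMakeBorder(cv2.resize(m2,(410,308)),0,76,0,0,0)
cv2.imwrite("pics/c3.png",c)
E
```

```text
[0.62154375 0.13051002 0.0376774 ]
yaw now 144.34 shift [ 0.0334  0.2098 -0.0624] turn [-1.000e-02  2.000e-02  3.234e+01]
A (0.3425558727311721, array([0.16840744, 1.5120654 ], dtype=float32))
B (0.9982522350416015, array([-0.5232442 , -0.66954005], dtype=float32))
C (0.9887424401430787, array([-0.11447883, -0.8508307 ], dtype=float32))
A OpenCV(4.12.0) /io/opencv/modules/video/
B OpenCV(4.12.0) /io/opencv/modules/video/
C (0.9191112473658948, array([-0.9431709 ,  0.42205706], dtype=float32))
D OpenCV(4.12.0) /io/opencv/modules/video/
```

View pics/c3.png

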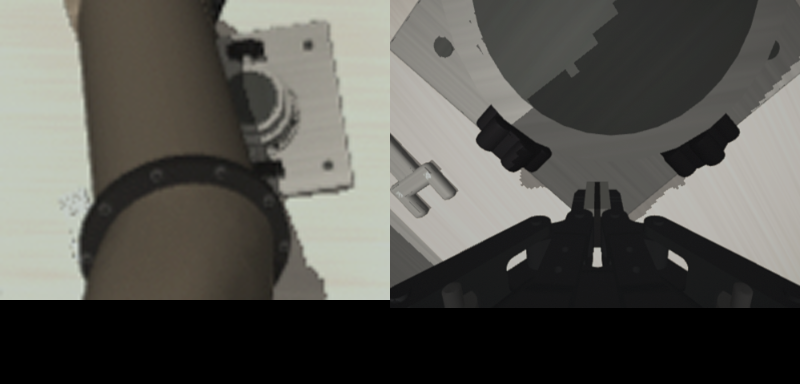

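The call was refused because it had one number too many; I'm sending it corrected.

Emit:
arm_command(commands=[0,0,-0.01,0,0,0,0,0,0,-0.05,0,0,0,0,0,0,-0.09,0,0,2,0,0.01,0.04,-0.092,0,0,8,0,0.02,0.085,-0.092,0,0,16,1,0.03,0.13,-0.092,0,0,24,1,0.033,0.175,-0.092,0,0,32,1,0.033,0.209,-0.092,0,0,32,1])

```text
t: 18.8
eef_pos: [0.4295, 0.2265, 0.1292]
tool_rot: [-0.0, -0.193, 0.981, 0.0]
contact_force: [0.1, 0.8, 0.6]
gripper_width: 0.679
grasp_force: 0.0
```

Emit:
arm_command(commands=[0,0,0,0,0,0,1,0,0,0,0,0,0,1])

```text
t: 19.0
eef_pos: [0.4321, 0.2262, 0.1294]
tool_rot: [0.0, -0.195, 0.981, 0.0]
contact_force: [0.6, -0.6, -0.4]
gripper_width: 0.99
grasp_force: 0.0
```

```bash
python3 - <<'E'
from h import *;from station import *
import cv2
o=get_obs();print(o["eef_pos"],o["q"].round(2))
rel(o,[.4316,.2257,.075],112)
s=read_camera("scene");t=read_camera("top");np.savez("s3.npz",**s);np.savez("t3.npz",**t)
a=np.load("scene0.npz")["img"]
for n,x,y in(("A",332,180),("B",315,224),("C",264,205),("tray",200,350),("spanner",340,235)):print(n,ecc(a,s["img"],(x-13,y-11,x+13,y+11)))
a=np.load("top0.npz")["img"]
for n,u,v in(("A",376,126),("B",620,86),("C",661,327),("D",415,368)):
  x=int(u/6+134);y=int(v/6+128);print(n,ecc(a,t["img"],(x-8,y-8,x+9,y+9)))
w=read_camera("wrist");np.savez("w3.npz",**w)
m=cv2.resize(cv2.convertScaleAbs(t["img"][128:228,134:264,::-1],alpha=1.5),None,fx=3,fy=3,interpolation=cv2.INTER_CUBIC)
c=np.zeros((308,800,3),np.uint8);c[:300,:390]=m;c[:,390:]=cv2.resize(cv2.convertScaleAbs(w["img"][:,:,::-1],alpha=.7),(410,308))
cv2.imwrite("pics/c4.png",c)
E
```

```text
[0.43207348 0.22620971 0.12941809] [-0.65  0.31  0.05  2.09 -0.02  0.74  1.38]
yaw now 112.48 shift [ 0.0007 -0.0003  0.0544] turn [0.01 0.05 0.48]
A (0.8583039242689396, array([-0.7499708,  0.2368336], dtype=float32))
B (0.9177827780260708, array([-0.59741074, -0.67480415], dtype=float32))
C (0.9885627241231381, array([-0.14003843, -0.8107903 ], dtype=float32))
tray (0.9998453268346134, array([-0.00618976, -0.01566449], dtype=float32))
spanner (0.9998703106652771, array([0.00558889, 0.01770654], dtype=float32))
A OpenCV(4.12.0) /io/opencv/modules/video/
B OpenCV(4.12.0) /io/opencv/modules/video/
C (0.9224595095356808, array([-0.893881 ,  0.3743077], dtype=float32))
D (0.8521484268233205, array([-0.74971515,  0.66178274], dtype=float32))
```

View pics/c4.png

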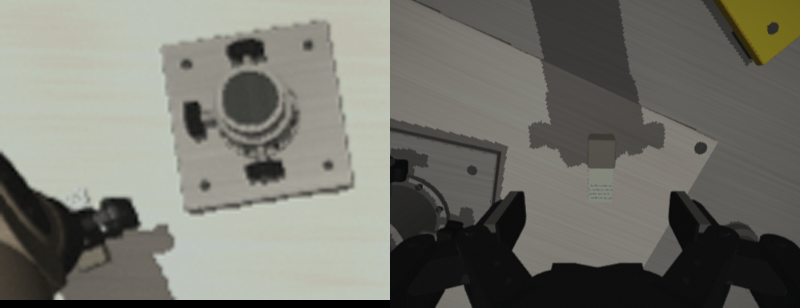

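```bash
python3 - <<'E'
from h import *
w=np.load("w3.npz");t=np.load("t3.npz")
for u,v,z in((263.5,249.5,.013),(263.5,209.5,.042),(263.5,174,.042)):print(pt(w,u,v,z).round(4))
f=lambda u,v,z:pt(t,(u+.5)/3-.5+134,(v+.5)/3-.5+128,z)
import cv2
g=cv2.cvtColor(t["img"],cv2.COLOR_RGB2GRAY)
for n,u,v,z in(("A",187,64,.038),("B",308,45,.039),("C",328,165,.042),("D",205,186,.041)):
  # darkness centroid
  x=int(u/3+134);y=int(v/3+128);p=g[y-4:y+5,x-4:x+5].astype(float);p=np.clip(np.median(p)-8-p,0,None);Y,X=np.mgrid[y-4:y+5,x-4:x+5];c=((X*p).sum()/p.sum(),(Y*p).sum()/p.sum())
  g0=cv2.cvtColor(np.load("top0.npz")["img"],cv2.COLOR_RGB2GRAY);p=g0[y-4:y+5,x-4:x+5].astype(float);p=np.clip(np.median(p)-8-p,0,None);c0=((X*p).sum()/p.sum(),(Y*p).sum()/p.sum())
  q=pt(t,*c,z);print(n,q.round(4),"moved",((q-pt(t,*c0,z))*1e3).round(1))
E
```

```text
[0.4908 0.2546 0.013 ]
[0.444  0.2347 0.042 ]
[0.4167 0.2233 0.042 ]
A [0.6209 0.1318 0.038 ] moved [-0.7  1.6  0. ]
B [0.6398 0.0094 0.039 ] moved [-2.3  1.5  0. ]
C [ 0.5177 -0.0103  0.042 ] moved [-1.4  2.2  0. ]
D [0.4978 0.1124 0.041 ] moved [-1.5  2.2  0. ]
```

Emit:
arm_command(commands=[0,0.002,0.04,0,0,-1,1,0,0.002,0.08,0,0,-1,1,0,0.002,0.105,0,0,-1,1,0,0.002,0.113,0,0,-1,0.6,0,0.002,0.113,0,0,-1,0,0,0.002,0.113,0,0,-1,0,0,0.002,0.113,0,0,-1,0,0,0.002,0.113,0,0,-1,0], force=40)

```text
t: 19.95
eef_pos: [0.4327, 0.228, 0.0174]
tool_rot: [0.001, -0.202, 0.979, 0.001]
contact_force: [-0.3, -0.2, 5.3]
gripper_width: 0.32
grasp_force: 40.4
```

Emit:
arm_command(commands=[0,0,0,0,0,0,0,0,0,0,0,0,0,0])

```text
t: 20.15
eef_pos: [0.4327, 0.2279, 0.0174]
tool_rot: [0.001, -0.202, 0.979, 0.0]
contact_force: [0.0, -1.0, 6.9]
gripper_width: 0.319
grasp_force: 40.6
```

Emit:
arm_command(commands=[0,0,-0.01,0,0,0,0,-0.005,-0.003,-0.02,0,0,8,0,-0.011,-0.007,-0.02,0,0,16,0,-0.017,-0.011,-0.02,0,0,24,0,-0.023,-0.015,-0.02,0,0,32,0,-0.029,-0.019,-0.02,0,0,40,0,-0.035,-0.023,-0.02,0,0,48,0,-0.041,-0.026,-0.02,0,0,56,0])

```text
t: 20.95
eef_pos: [0.4797, 0.22, 0.0368]
tool_rot: [-0.0, 0.284, 0.959, 0.001]
contact_force: [0.7, 0.6, -1.3]
gripper_width: 0.319
grasp_force: 39.7
```

Emit:
arm_command(commands=[0,0,0,0,0,8,0,0,0,0,0,0,16,0,0,0,0,0,0,24,0,0,0,0,0,0,32,0,0,0,0,0,0,40,0,0,0,0,0,0,48,0,0,0,0,0,0,48.3,0,0,0,0,0,0,48.3,0])

```text
t: 21.75
eef_pos: [0.4793, 0.2202, 0.0364]
tool_rot: [-0.0, 0.648, 0.762, 0.0]
contact_force: [1.0, -0.1, -1.5]
gripper_width: 0.319
grasp_force: 39.7
```

```bash
python3 - <<'E'
from h import *;from station import *
import cv2
o=get_obs();print(o["eef_pos"],o["q"].round(2),o["contact_force"],o["grasp_force"])
rel(o,[.4808,.2201,.0176],9.0)
w=read_camera("wrist");np.savez("w5.npz",**w);t=read_camera("top");np.savez("t5.npz",**t)
c=np.zeros((384,900,3),np.uint8)
m=cv2.resize(cv2.convertScaleAbs(t["img"][140:215,134:234,::-1],alpha=1.5),(388,291),interpolation=cv2.INTER_CUBIC)
c=np.zeros((308,800,3),np.uint8);c[:291,:388]=m;c[:,390:]=cv2.resize(cv2.convertScaleAbs(w["img"][:,:,::-1],alpha=.8),(410,308))
cv2.imwrite("pics/c5.png",c)
E
```

```text
[0.47930644 0.22019407 0.03636344] [-0.95  0.57  0.52  2.08 -0.49  0.61  0.07] [ 1.0187978  -0.10877266 -1.54715136] 39.674933552742004
yaw now 9.28 shift [-0.0003  0.0015  0.0188] turn [ 0.01 -0.03  0.28]
```

View pics/c5.png

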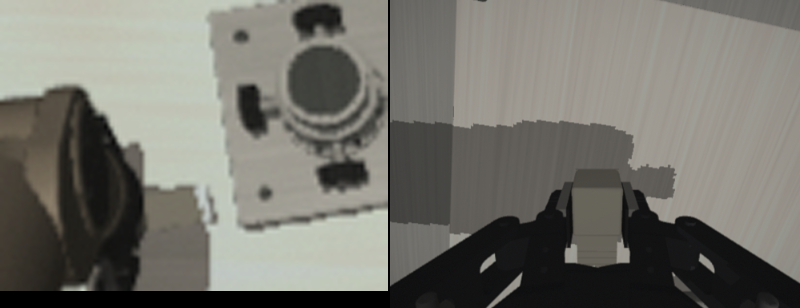

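Emit:
arm_command(commands=[0,0.0015,0.01,0,0,0,0,0,0.0015,0.0175,0,0,0,0,0,0.0015,0.0185,0,0,0,0,-0.005,0.0015,0.0185,0,0,0,0,-0.012,0.0015,0.0185,0,0,0,0,-0.018,0.0015,0.0185,0,0,0,0,-0.022,0.0015,0.0185,0,0,0,0,-0.022,0.0015,0.0185,0,0,0,0])

```text
t: 22.65
eef_pos: [0.4845, 0.1968, 0.0172]
tool_rot: [0.0, 0.65, 0.76, -0.0]
contact_force: [0.2, -0.8, 1.7]
gripper_width: 0.32
grasp_force: 40.3
```

Emit:
arm_command(commands=[-0.002,0,0,0,0,0,0,-0.004,0,0,0,0,0,0,-0.006,0,0,0,0,0,0,-0.008,0,0,0,0,0,0,-0.008,0,0,0,0,0,0])

```text
t: 23.15
eef_pos: [0.4854, 0.1897, 0.0172]
tool_rot: [0.0, 0.649, 0.761, -0.0]
contact_force: [-0.5, -0.5, 0.4]
gripper_width: 0.322
grasp_force: 40.1
```

Emit:
arm_command(commands=[-0.002,0,0,0,0,0,0,-0.004,0,0,0,0,0,0,-0.006,0,0,0,0,0,0,-0.006,0,0,0,0,0,0])

```text
t: 23.55
eef_pos: [0.4865, 0.1839, 0.0173]
tool_rot: [0.0, 0.649, 0.76, -0.0]
contact_force: [0.3, -0.6, -0.9]
gripper_width: 0.32
grasp_force: 40.0
```

Emit:
arm_command(commands=[-0.001,0,0,0,0,0,0,-0.002,0,0,0,0,0,0,-0.003,0,0,0,0,0,0,-0.003,0,0,0,0,0,0])

```text
t: 23.95
eef_pos: [0.487, 0.1814, 0.0174]
tool_rot: [-0.0, 0.649, 0.761, -0.0]
contact_force: [0.3, 1.1, -1.4]
gripper_width: 0.32
grasp_force: 39.9
```

Emit:
arm_command(commands=[-0.001,0,0,0,0,0,0,-0.002,0,0,0,0,0,0,-0.003,0,0,0,0,0,0,-0.003,0,0,0,0,0,0])

```text
t: 24.35
eef_pos: [0.4875, 0.1785, 0.0174]
tool_rot: [-0.0, 0.649, 0.761, -0.0]
contact_force: [-0.8, 1.1, -2.1]
gripper_width: 0.319
grasp_force: 39.8
```

The tip is going in under D with hardly any resistance, so D does stand clear. I'll continue until it's snug.

Emit:
arm_command(commands=[-0.001,0,0,0,0,0,0,-0.002,0,0,0,0,0,0,-0.002,0,0,0,0,0,0])

```text
t: 24.65
eef_pos: [0.4878, 0.1766, 0.0174]
tool_rot: [-0.0, 0.649, 0.761, 0.0]
contact_force: [0.2, 1.9, -2.6]
gripper_width: 0.318
grasp_force: 39.7
```

Emit:
arm_command(commands=[-0.001,0,0,0,0,0,0,-0.002,0,0,0,0,0,0,-0.002,0,0,0,0,0,0])

```text
t: 24.95
eef_pos: [0.4881, 0.1747, 0.0174]
tool_rot: [-0.0, 0.649, 0.761, 0.0]
contact_force: [-0.4, 2.8, -1.3]
gripper_width: 0.318
grasp_force: 39.7
```

Emit:
arm_command(commands=[-0.001,0,0,0,0,0,0,-0.0015,0,0,0,0,0,0,-0.0015,0,0,0,0,0,0])

```text
t: 25.25
eef_pos: [0.4883, 0.1733, 0.0174]
tool_rot: [-0.0, 0.649, 0.761, 0.0]
contact_force: [0.1, 3.0, -2.2]
gripper_width: 0.321
grasp_force: 39.7
```

Emit:
arm_command(commands=[-0.001,0,0,0,0,0,0,-0.0015,0,0,0,0,0,0,-0.0015,0,0,0,0,0,0])

```text
t: 25.55
eef_pos: [0.4886, 0.1717, 0.0174]
tool_rot: [-0.0, 0.649, 0.761, 0.0]
contact_force: [-0.6, 4.2, -3.3]
gripper_width: 0.319
grasp_force: 39.7
```

Emit:
arm_command(commands=[-0.001,0,0,0,0,0,0,-0.0015,0,0,0,0,0,0,-0.0015,0,0,0,0,0,0])

```text
t: 25.85
eef_pos: [0.4888, 0.1703, 0.0174]
tool_rot: [-0.0, 0.649, 0.761, 0.0]
contact_force: [-1.2, 4.8, -3.0]
gripper_width: 0.323
grasp_force: 39.7
```

```bash
python3 - <<'E'
from h import *;from station import *
import cv2
t=read_camera("top");s=read_camera("scene");np.savez("t6.npz",**t);np.savez("s6.npz",**s)
a=np.load("s3.npz")["img"]
for n,x,y in(("B",315,224),("C",264,205)):print(n,ecc(a,s["img"],(x-13,y-11,x+13,y+11)))
def cen(im,u,v):
  g=cv2.cvtColor(im,cv2.COLOR_RGB2GRAY);x=int(u/3+134);y=int(v/3+128);p=g[y-4:y+5,x-4:x+5].astype(float);p=np.clip(np.median(p)-8-p,0,None);Y,X=np.mgrid[y-4:y+5,x-4:x+5];return (X*p).sum()/p.sum(),(Y*p).sum()/p.sum()
for k in("t5.npz","t6.npz"):
  im=np.load(k)["img"];print(k,[pt(t,*cen(im,u,v),.04)[:2].round(4).tolist() for u,v in((187,64),(308,45),(328,165),(205,186))])
print(get_obs()["contact_force"])
E
```

```text
B (0.9881273679352114, array([-0.01586377,  0.14879607], dtype=float32))
C (0.9990882331163249, array([-0.04472093,  0.01757136], dtype=float32))
t5.npz [[0.6205, 0.1316], [0.6396, 0.0094], [0.5179, -0.0103], [0.498, 0.1124]]
t6.npz [[0.6206, 0.1315], [0.6397, 0.0092], [0.5179, -0.0103], [0.4972, 0.1173]]
[-0.52743867  5.36839974 -3.09132649]
```

Emit:
arm_command(commands=[-0.001,0,0,0,0,0,0,-0.0015,0,0,0,0,0,0,-0.0015,0,0,0,0,0,0])

```text
t: 26.25
eef_pos: [0.489, 0.169, 0.0174]
tool_rot: [-0.0, 0.649, 0.761, 0.0]
contact_force: [-1.0, 5.9, -3.4]
gripper_width: 0.32
grasp_force: 39.7
```

Emit:
arm_command(commands=[-0.0005,0,0,0,0,0,0,-0.0008,0,0,0,0,0,0,-0.0008,0,0,0,0,0,0])

```text
t: 26.55
eef_pos: [0.4891, 0.1684, 0.0174]
tool_rot: [-0.0, 0.649, 0.761, 0.0]
contact_force: [-0.9, 6.1, -2.2]
gripper_width: 0.321
grasp_force: 39.7
```

Emit:
arm_command(commands=[0,0,0,0,0,0,0.4,0,0,0,0,0,0,0.5,0,0,0,0,0,0,0.6,0,0,0,0,0,0,0.6,0,0,-0.03,0,0,0,0.6,0,0,-0.07,0,0,0,0.6,0.01,0,-0.11,0,0,0,0.3,0.01,0,-0.13,0,0,0,0])

```text
t: 27.35
eef_pos: [0.4888, 0.1788, 0.1503]
tool_rot: [0.001, 0.649, 0.761, 0.002]
contact_force: [0.6, 0.1, -1.0]
gripper_width: 0.268
grasp_force: 0.0
```

```bash
python3 - <<'E'
from h import *;from station import *
import cv2
o=get_obs();print(o["eef_pos"],o["contact_force"])
rel(o,[.4978,.1124,.12],54.0)
s=read_camera("scene");t=read_camera("top");np.savez("t7.npz",**t)
m=lambda i,b,f:cv2.resize(cv2.convertScaleAbs(i[b[1]:b[3],b[0]:b[2],::-1],alpha=1.5),None,fx=f,fy=f,interpolation=cv2.INTER_CUBIC)
A=m(t["img"],(160,140,240,215),5);B=m(s["img"],(245,115,345,215),4)
c=np.zeros((400,800,3),np.uint8);c[:A.shape[0],:400]=A[:400];c[:,400:]=B[:400,:400];cv2.imwrite("pics/c7.png",c)
E
```

```text
[0.48884413 0.17879118 0.15028353] [ 0.55513994  0.14089081 -1.01966008]
yaw now 9.07 shift [-0.067  -0.0017  0.0302] turn [ 2.200e-01 -1.000e-02 -4.493e+01]
```

View pics/c7.png

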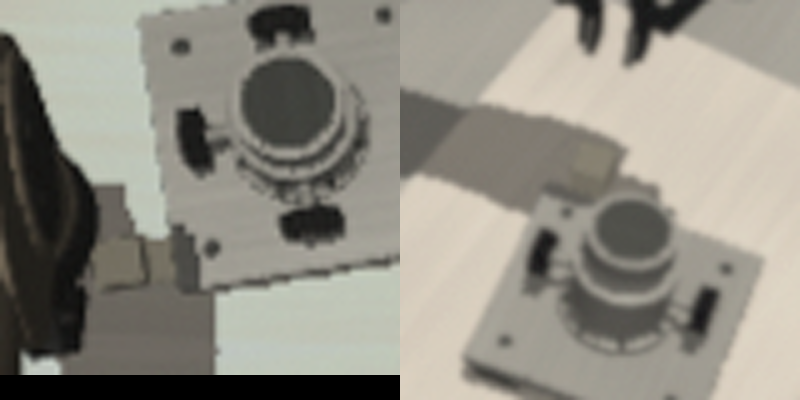

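The wedge sits under D, with its block at (120,262) and its ramp running under the flange in line with the hole at (211,247). I'll press D to prove it firm.

Emit:
arm_command(commands=[-0.01,0,0,0,0,-8,0,-0.025,0,0,0,0,-16,0,-0.04,0,0,0,0,-24,0,-0.055,-0.001,0,0,0,-32,0,-0.067,-0.0017,0.0,0,0,-40,0,-0.067,-0.0017,0.03,0,0,-45,0,-0.067,-0.0017,0.065,0,0,-45,0,-0.067,-0.0017,0.085,0,0,-45,0])

```text
t: 28.25
eef_pos: [0.4946, 0.1102, 0.0594]
tool_rot: [-0.002, 0.309, 0.951, -0.001]
contact_force: [-0.1, -0.0, 0.6]
gripper_width: 0.0
grasp_force: 0.0
```

Emit:
arm_command(commands=[0,0,0.004,0,0,0,0,0,0,0.008,0,0,0,0,0,0,0.01,0,0,0,0,0,0,0.01,0,0,0,0])

```text
t: 28.65
eef_pos: [0.497, 0.1115, 0.0529]
tool_rot: [0.0, 0.309, 0.951, 0.0]
contact_force: [0.3, 0.5, 0.4]
gripper_width: -0.003
grasp_force: 0.0
```

Emit:
arm_command(commands=[0,0,0.002,0,0,0,0,0,0,0.004,0,0,0,0,0,0,0.005,0,0,0,0,0,0,0.006,0,0,0,0,0,0,0.0065,0,0,0,0,0,0,0.007,0,0,0,0,0,0,0.0075,0,0,0,0,0,0,0.0075,0,0,0,0])

```text
t: 29.45
eef_pos: [0.4964, 0.1113, 0.0448]
tool_rot: [-0.0, 0.309, 0.951, -0.0]
contact_force: [1.0, -0.3, 0.3]
gripper_width: -0.001
grasp_force: 0.0
```

Emit:
arm_command(commands=[0,0,0.0005,0,0,0,0,0,0,0.001,0,0,0,0,0,0,0.0015,0,0,0,0,0,0,0.0015,0,0,0,0])

```text
t: 29.85
eef_pos: [0.4965, 0.1113, 0.0433]
tool_rot: [-0.0, 0.309, 0.951, -0.0]
contact_force: [-0.6, -0.4, 1.2]
gripper_width: 0.001
grasp_force: 0.0
```

Emit:
arm_command(commands=[0,0,0.0005,0,0,0,0,0,0,0.001,0,0,0,0,0,0,0.001,0,0,0,0])

```text
t: 30.15
eef_pos: [0.4965, 0.1113, 0.0424]
tool_rot: [-0.0, 0.309, 0.951, 0.0]
contact_force: [-1.4, 0.9, 1.3]
gripper_width: -0.001
grasp_force: 0.8
```

Emit:
arm_command(commands=[0,0,0.0005,0,0,0,0,0,0,0.001,0,0,0,0,0,0,0.001,0,0,0,0])

```text
t: 30.45
eef_pos: [0.4966, 0.1114, 0.0419]
tool_rot: [-0.0, 0.309, 0.951, 0.0]
contact_force: [-2.9, 0.2, 9.2]
gripper_width: -0.0
grasp_force: 4.4
```

Emit:
arm_command(commands=[0,0,0.0003,0,0,0,0,0,0,0.0005,0,0,0,0,0,0,0.0005,0,0,0,0])

```text
t: 30.75
eef_pos: [0.4967, 0.1114, 0.0417]
tool_rot: [-0.0, 0.309, 0.951, 0.0]
contact_force: [-3.3, 0.5, 12.8]
gripper_width: 0.002
grasp_force: 6.2
```

Emit:
arm_command(commands=[0,0,0,0,0,0,0,0,0,-0.001,0,0,0,0,0,0,-0.002,0,0,0,0,0,0,-0.006,0,0,0,0,0,0,-0.03,0,0,0,0,0,0,-0.07,0,0,0,0,0,0,-0.11,0,0,0,0,0,0,-0.11,0,0,0,0])

```text
t: 31.55
eef_pos: [0.4997, 0.112, 0.1556]
tool_rot: [0.003, 0.309, 0.951, 0.003]
contact_force: [0.1, -0.0, -0.1]
gripper_width: -0.001
grasp_force: 0.0
```

Emit:
arm_command(commands=[0,0,0,0,0,0,0,0,0,0,0,0,0,0,0,0,0,0,0,0,0])

```text
t: 31.85
eef_pos: [0.4955, 0.1111, 0.1497]
tool_rot: [-0.001, 0.309, 0.951, -0.001]
contact_force: [-0.5, 0.9, -0.6]
gripper_width: -0.001
grasp_force: 0.0
```

```bash
python3 - <<'E'
from h import *;from station import *
import cv2
t=read_camera("top");a=np.load("t7.npz")["img"];o=get_obs();print(o["t"],o["contact_force"],o["eef_pos"])
def cen(im,u,v):
  g=cv2.cvtColor(im,cv2.COLOR_RGB2GRAY);x=int(u/3+134);y=int(v/3+128);p=g[y-4:y+5,x-4:x+5].astype(float);p=np.clip(np.median(p)-8-p,0,None);Y,X=np.mgrid[y-4:y+5,x-4:x+5];return (X*p).sum()/p.sum(),(Y*p).sum()/p.sum()
for im in(a,t["img"]):print([pt(t,*cen(im,u,v),.04)[:2].round(4).tolist() for u,v in((187,64),(308,45),(328,165),(205,186))])
print(hand_in())
E
```

```text
31.9 [0.52567112 0.07880089 0.14674545] [0.49560778 0.11104174 0.14970714]
[[0.6206, 0.1315], [0.6397, 0.0092], [0.5179, -0.0103], [0.495, 0.1186]]
[[0.6202, 0.1222], [0.6397, 0.0092], [0.5179, -0.0103], [0.5021, 0.1002]]
the job is handed in; nothing more can be done
None
```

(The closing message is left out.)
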